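# Return the opening blade to its slanted rest

### The job

The flat steel opening blade with the yellow handle was left standing in the white cup on this phone repair bench. Put it away in the slanted grey tool rest: lift it out, slide its blade into the empty slot with the blue frame and push it gently past the spring clip until its tip stands on the slot's bottom, then let go and leave it there. Do not disturb the red and green tools in the neighbouring slots, the phone or the bottle.

Things in the scene. Friction and masses are not known exactly. Their poses are not given: they have to be found in the camera images.
- blade: the opening blade: flat steel blade 22 wide (its x) x 5 thick (its y) with a rounded tip edge, 75 long below a yellow handle 24 (x) x 14 (y) x 80 long; 155 long in all, about 80 g. Origin at the middle of the tip edge, z along the tool from tip to handle (handle from z = 75 to 155). Same shape after a half turn about z. At the start it stands loosely in the cup and leans a little
- blade_tip (a point): the middle of the blade's tip edge (the origin of blade)
- blade_grip (a point): the middle of the yellow handle where it is well gripped across its 14 mm thickness, 122 above the tip
- cup: white cup fixed to the bench, block 60 (x) x 44 (y) x 56 high with an open pocket 28 (x) x 11 (y), 50 deep; origin at the centre of its underside, z up; the pocket's floor is at z = 6. The blade stands in it
- rest: slanted grey tool rest fixed to the bench, 215 wide (y), about 135 deep (x), about 102 high; origin at the centre of its underside, z up, its front (-x) towards the robot. Three equal slots 70 apart along y, all leaning 30 degrees: their mouths look up and towards -x
- home_slot: the empty slot with the blue frame (which of the three varies), 26 (x) x 7 (y), 60 deep. Origin at the centre of its mouth, z out of the slot along its axis (30 degrees from vertical, leaning to the rest's -x). In its +y wall, 26 below the mouth, a spring roller stands 3 into the slot: pushed with some 5 to 12 N the blade forces it aside and is then clamped
- slot_floor (a point): the centre of the bottom of the blue-framed slot, 60 below its mouth along its axis (axes as home_slot)
- red_tool: a loose tool like the blade, with a red handle, 143 long, standing in one of the other slots; bystander. Origin at the centre of that slot's mouth, axes as rest; its handle reaches 83 out of the slot along the slot's axis
- green_tool: the same with a green handle, in the remaining slot; bystander
- phone: phone 72 (x) x 148 (y) x 8 lying flat, loose; origin at the centre of its underside; bystander
- flux_bottle: small white bottle with a red cap, 42 diameter x 85 high, loose; origin at the centre of its underside; bystander
Things that resemble listed ones, but are neither listed nor needed, are in the scene too. There is more than one size of the blade; the one meant has the size given above. What is shaped like the cup but black or purple is not meant.

How it is judged (in metres and radians):
On the way, in this order (a step that is already met when the one before it is completed fails the run):
1. the blade is lifted clear of the cup in the gripper (z of blade_tip in the frame of cup above 0.065 m and contact force between the fingers and blade above 1 N), for 0.1 s.
2. the blade is in the blue-framed slot, its tip at the clip (22 mm deep) or beyond but not yet at the bottom, held by the gripper (x of blade_tip in the frame of home_slot between -0.005 and 0.005 m and y of blade_tip in the frame of home_slot between -0.004 and 0.004 m and z of blade_tip in the frame of slot_floor between 0.006 and 0.038 m and contact force between the fingers and blade above 1 N), for 0.05 s.
3. its tip reaches the slot's bottom (within 5 mm) while the gripper still holds it (x of blade_tip in the frame of home_slot between -0.005 and 0.005 m and y of blade_tip in the frame of home_slot between -0.004 and 0.004 m and z of blade_tip in the frame of slot_floor below 0.005 m and contact force between the fingers and blade above 1 N), for 0.1 s.
At the end, for the whole second after the job is handed in: The blade stands in the blue-framed slot, along its axis within about 7 degrees, its tip within 5 mm of the slot's bottom and within the slot sideways (5 mm along x, 4 mm along y), at rest; the red and green tools, the phone and the bottle are within 20 mm of where they began (x of blade_tip in the frame of home_slot between -0.005 and 0.005 m and y of blade_tip in the frame of home_slot between -0.004 and 0.004 m and z of blade_tip in the frame of slot_floor below 0.005 m and angle between the z axis of blade and the z axis of home_slot, either way round below 0.12 rad and linear speed of blade below 0.02 m/s and distance of each of red_tool, green_tool, phone, flux_bottle from where it was at the start of the episode below 0.02 m); the robot touches nothing.
It fails at once if red tool is moved more than 20 mm (distance of red_tool from where it was at the start of the episode above 0.02 m).
It fails at once if green tool is moved more than 20 mm (distance of green_tool from where it was at the start of the episode above 0.02 m).
It fails at once if phone is moved more than 20 mm (distance of phone from where it was at the start of the episode above 0.02 m).
It fails at once if flux bottle is moved more than 20 mm (distance of flux_bottle from where it was at the start of the episode above 0.02 m).
It fails at once if the blade is rammed into the tool rest with more than 60 N (contact force between blade and rest above 60 N).
It also fails if it takes over 53 s, if anything falls off the work surface, if the arm or the gripper's body presses on something with over 40 N, if the wrist force passes 120 N, or if a joint passes its speed limit or range.

### The arm

A 6-joint arm with a two-finger parallel gripper is mounted at the origin on the work surface. World frame = base frame: x ahead of the robot, y to its left, z up, the work surface at z = 0. Lengths are in m, angles in degrees, forces in N, time in s.
With the tool pointing down it reaches from about 0.3 to 0.85 m from the base axis. Payload 5.4 kg.
Tool frame: the origin (TCP) lies at the very end of the fingers, on their centre line; the grasp point (between the pads) lies grip_point_offset behind it (grip_point_offset is the distance from the TCP to the grasp point, in m); z points along the fingers, y is the direction in which the jaws open and shut (so a half turn about z gives the same grasp; the last joint's range is limited). The gripper opens to 85 mm and grips with 20 to 120 N. Pads are 22 mm wide; open, the fingers measure 114 mm over their backs; the gripper's body (76 mm by 85 mm) begins 54 mm behind the grasp point. The pads swing forward as they close: fully open they stand 13 mm farther back than shut.
Start: joints at [57.978, 9.076, 91.501, -0, 79.423, -12.038], TCP at [0.197, 0.54, 0.231] pointing down, gripper open.
Joint ranges: [-166.64, 166.64], [-54.1, 131.32], [10.49, 154.53], [-73.88, 253.88], [9.74, 151.15], [-171.62, 171.62]. Speed limits (degrees/s): [147.25, 147.25, 180, 180, 180, 180].

### API

Orientations are given as [roll, pitch, yaw] about the fixed x, y, z axes, in that order (R = Rz(yaw) Ry(pitch) Rx(roll)).
In Python, from workcell import get_obs, capture, get_calibration, job_done, grip_point_offset gives the robot as it stands.
- The arm moves only by the tool arm_command, never from a script. Its arguments are lists of equal length, an entry for each row: "translation": the shift along the tool's x, y, z in m, a list of three; "angular": the turn, a rotation vector about the tool's x, y, z in degrees, a list of three; "claw": the gripper's target within -1 to 1 (shut at 1, half-way at 0, fully open at -1). A call has exactly 5 rows; each row is the pose to reach, as a shift and turn from the pose commanded when the call began, along the tool's axes at that moment; what a row does not reach only later rows make up. A row lasts 1/8 s, in which the tool goes at most 62.5 mm and 10.7 degrees, less where a joint would pass 70% of its speed; a pose out of reach is approached as far as the arm can. A call with a gripper value outside its range is refused whole. The fingers move at their own pace and stop on an object; "squeeze" is the grip in N (left out, the last holds). Time passes only in rows, so rows that repeat a pose let the fingers close, or fill a call up. It gives the time, the measured TCP pose, the force and the opening at its end, in the units of the state.
- get_obs(): the state, without advancing time (a new reading comes with each control period).
- capture(name): name is "scene" or "top"; returns the picture (384x512x3 uint8, blue, green, red); there is no depth.
- get_calibration(name): a dict with "fx", "fy", "cx", "cy" (pixels), "xyz" and "attitude" of the camera in the world. Camera axes: x right, y up, looking along -z (the intrinsics and any distortion apply to the point x, -y, -z); pixel columns grow to the right and rows downward; lengths in m; the calibration is good to about 2 mm. A picture is of the moment at which its call begins. get_calibration takes no time and is no camera call.
- job_done(): hands the job in, once; it reports no verdict.
The state is a dict: "t": time; "joints": joint angles; "dq": joint speeds; "effort": joint torques, N m; "position": TCP position; "ee_rot": TCP orientation; "wrist_force": force on the tool from outside, world axes, zero at the start; "wrist_torque": the same for the moment, N m; "grip_width": opening from 0.0 (shut) to 1.0 (fully open).
Only numpy, scipy, OpenCV 4.12 (cv2) and the standard library are available. Lean on these libraries where they do the work, as an engineer would, in place of code of your own. Each camera call takes 0.05 s, during which the arm holds its last target. There are 200 camera calls.

## Working session

There is one attempt and no reset: what is moved stays moved. The work goes in short steps, Python scripts to look and compute and a tool call to move; the robot and the scene stay as the last step left them, time stands still between calls to the robot, and variables do not carry over. Pictures are saved under pics/ and viewed, about 8 in all and at most 12, crops included, and the job is handed in when it is done.

Besides the shell and the picture viewer there is one more tool, called as a command line: name --argument value ..., lists and objects as JSON in quotes. arm_command: Moves the arm, as the interface text tells. Its arguments: {"type":"object","properties":{"translation":{"type":"array","items":{"type":"array","items":{"type":"number"}}},"angular":{"type":"array","items":{"type":"array","items":{"type":"number"}}},"claw":{"type":"array","items":{"type":"number"}},"squeeze":{"type":"number"}},"required":["translation","angular","claw"]}

```bash
mkdir -p pics; ls; python3 - <<'E'
from workcell import *
import cv2
print(get_obs(), grip_point_offset)
for n in("scene","top"):
    print(n,get_calibration(n)); cv2.imwrite(f"pics/{n}0.png",capture(n))
E
```

```text
pics
{'t': 0.0, 'joints': array([ 5.79773777e+01,  9.11149070e+00,  9.15715004e+01, -1.06798089e-03,
        7.94247453e+01, -1.20366474e+01]), 'dq': array([-0.06878357,  0.04085207,  0.07711553,  0.01164473,  0.008204  ,
       -0.08775443]), 'effort': array([ 9.58833298e-04, -3.96014822e+01, -3.31427228e+01, -2.14489614e-04,
        8.65863607e-03,  1.21516885e-05]), 'position': array([0.19621679, 0.53984426, 0.23033417]), 'ee_rot': array([-1.79894413e+02, -2.14406461e-02,  1.60014202e+02]), 'wrist_force': array([ 0.07437153, -0.23303578,  0.3384236 ]), 'wrist_torque': array([-0.02125787,  0.0268361 ,  0.02482718]), 'grip_width': 1.0014767327192295} 0.0187
scene {'fx': 352.21765276971394, 'fy': 352.21765276971394, 'cx': 257.13050378397037, 'cy': 193.00675348558224, 'xyz': array([ 0.82340309, -0.42339788,  0.82827643]), 'attitude': array([31.3333671 ,  0.04995998, 42.83031074])}
top {'fx': 374.05000506962045, 'fy': 374.05000506962045, 'cx': 257.41735599866394, 'cy': 195.03830180039094, 'xyz': array([ 0.38063429, -0.06422457,  0.99767221]), 'attitude': array([  9.81077509,  -0.20317905, -89.82179534])}
```

View pics/scene0.png

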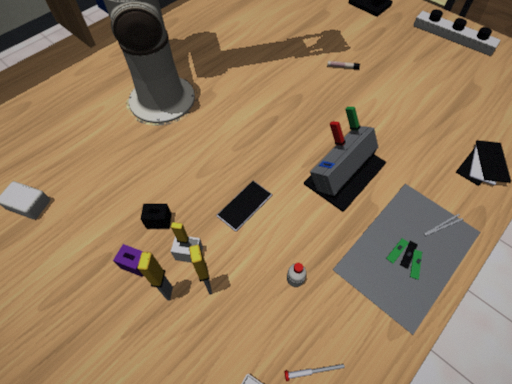

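View pics/top0.png

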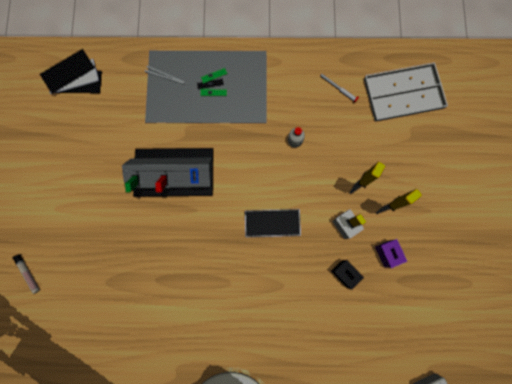

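```bash
python3 - <<'E'
import cv2,numpy as np
s=cv2.imread("pics/scene0.png");t=cv2.imread("pics/top0.png")
a=cv2.resize(s[195:305,105:225],None,fx=3.3,fy=3.3,interpolation=2)
b=cv2.resize(t[155:265,320:440],None,fx=3.3,fy=3.3,interpolation=2)
c=cv2.resize(s[95:215,295:395],None,fx=2.3,fy=2.3,interpolation=2)
d=cv2.resize(t[140:205,115:220],None,fx=3.3,fy=3.3,interpolation=2)
im=np.zeros((600,800,3),np.uint8)
for p,(y,x) in ((a,(0,0)),(b,(0,400)),(c,(365,0)),(d,(365,400))):
    h=min(p.shape[0],600-y);w=min(p.shape[1],800-x); im[y:y+h,x:x+w]=p[:h,:w]
cv2.imwrite("pics/crop1.png",im)
E
```

```text
(no output)
```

View pics/crop1.png

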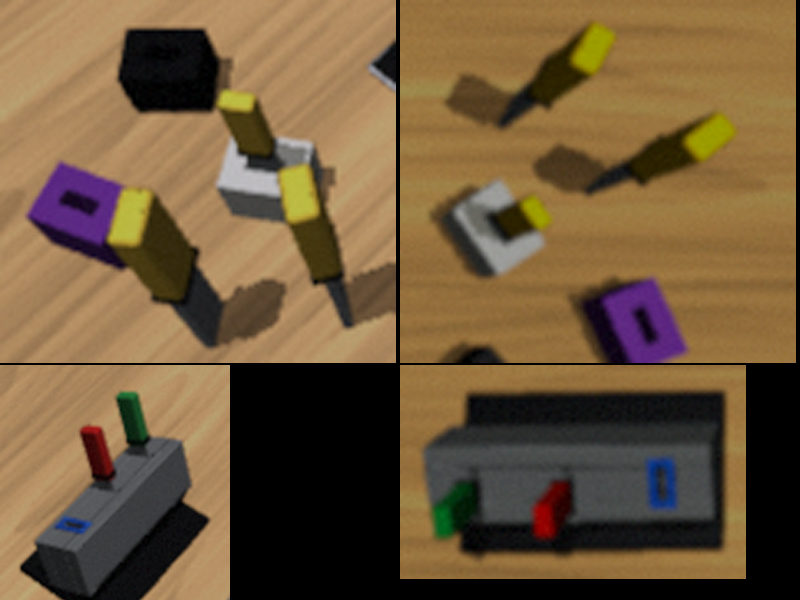

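```bash
cat > h.py <<'E'
import numpy as np,cv2
from workcell import *
from scipy.spatial.transform import Rotation as R
def rot(a): return R.from_euler('xyz',a,degrees=True).as_matrix()
def ray(n,u,v):
    c=get_calibration(n)
    d=rot(c['attitude'])@np.array([(u-c['cx'])/c['fx'],-(v-c['cy'])/c['fy'],-1])
    return np.array(c['xyz']),d/np.linalg.norm(d)
def onz(n,uv,z):
    o,d=ray(n,*uv); return o+d*(z-o[2])/d[2]
def proj(n,P):
    c=get_calibration(n); q=(np.array(P)-c['xyz'])@rot(c['attitude'])
    return np.array([c['cx']-c['fx']*q[0]/q[2],c['cy']+c['fy']*q[1]/q[2]])
def tri(a,b):
    (o1,d1),(o2,d2)=ray("scene",*a),ray("top",*b)
    s=np.linalg.lstsq(np.c_[d1,-d2],o2-o1,rcond=None)[0]
    p,q=o1+s[0]*d1,o2+s[1]*d2
    return (p+q)/2,np.linalg.norm(p-q)
def blobs(im,lo,hi,box,amin=8):
    x0,y0,x1,y1=box
    m=cv2.inRange(cv2.cvtColor(im[y0:y1,x0:x1],cv2.COLOR_BGR2HSV),np.array(lo),np.array(hi))
    n,_,st,ce=cv2.connectedComponentsWithStats(m)
    out=[]
    for i in range(1,n):
        if st[i,4]>=amin:
            cs,_=cv2.findContours(((_==i)*255).astype(np.uint8),0,1)
            out.append((st[i,4],ce[i]+[x0,y0],np.round(cv2.boxPoints(cv2.minAreaRect(np.vstack(cs)))+[x0,y0],1)))
    return out
E
python3 - <<'E'
from h import *
np.set_printoptions(precision=4,suppress=True)
s=cv2.imread("pics/scene0.png");t=cv2.imread("pics/top0.png")
P={}
for nm,im,bx in(("scene",s,(105,195,225,305)),("top",t,(320,155,440,265))):
    print(nm)
    for k,lo,hi,z in(("yeltop",(22,120,150),(35,255,255),.161),("yelall",(20,170,40),(35,255,255),.12),("white",(0,0,110),(180,60,255),.056)):
        for a,c,b in blobs(im,lo,hi,bx):
            print(k,a,c,b.tolist(),onz(nm,c,z))
for nm,im,bx in(("scene",s,(295,95,395,215)),("top",t,(115,140,220,205))):
    for k,lo,hi in(("blue",(100,150,50),(130,255,255)),("red",(0,150,50),(8,255,255)),("green",(45,120,30),(80,255,255)),("grey",(0,0,50),(180,60,160))):
        for a,c,b in blobs(im,lo,hi,bx): print(nm,k,a,c,b.tolist())
E
```

```text
sceneTraceback (most recent call last):
  File "<stdin>", line 8, in <module>
  File "h.py", line 26, in blobs
    cs,_=cv2.findContours(((_==i)*255).astype(np.uint8),0,1)
         ~~~~~~~~~~~~~~~~^^^^^^^^^^^^^^^^^^^^^^^^^^^^^^^^^^^
cv2.error: OpenCV(4.12.0) /io/opencv/modules/imgproc/src/contours_new.cpp:332: error: (-2:Unspecified error) in function 'static std::shared_ptr<ContourScanner_> ContourScanner_::create(cv::ContourDataStorage<cv::Point_<int>, 1024, 0>::storage_t&, cv::ContourDataStorage<signed char, 1024, 0>::storage_t&, cv::Mat, int, int, cv::Point)'
> Modes other than RETR_FLOODFILL and RETR_CCOMP support only CV_8UC1 images (expected: 'img.type() == CV_8UC1'), where
>     'img.type()' is 24 (CV_8UC4)
> must be equal to
>     'CV_8UC1' is 0 (CV_8UC1)
```

```bash
sed -i 's/n,_,st,ce=/n,L,st,ce=/; s/cs,_=cv2.findContours(((_==i)/cs,_=cv2.findContours(((L==i)/' h.py
python3 - <<'E'
from h import *
np.set_printoptions(precision=4,suppress=True)
s=cv2.imread("pics/scene0.png");t=cv2.imread("pics/top0.png")
P={}
for nm,im,bx in(("scene",s,(105,195,225,305)),("top",t,(320,155,440,265))):
    print(nm)
    for k,lo,hi,z in(("yeltop",(22,120,150),(35,255,255),.161),("yelall",(20,170,40),(35,255,255),.12),("white",(0,0,110),(180,60,255),.056)):
        for a,c,b in blobs(im,lo,hi,bx):
            print(k,a,c,b.tolist(),onz(nm,c,z))
for nm,im,bx in(("scene",s,(295,95,395,215)),("top",t,(115,140,220,205))):
    for k,lo,hi in(("blue",(100,150,50),(130,255,255)),("red",(0,150,50),(8,255,255)),("green",(45,120,30),(80,255,255)),("grey",(0,0,50),(180,60,160))):
        for a,c,b in blobs(im,lo,hi,bx): print(nm,k,a,c,b.tolist())
E
```

```text
scene
yeltop 55 [176.1273 224.8727] [[170.7, 226.8], [171.5, 221.5], [181.4, 222.9], [180.7, 228.2]] [ 0.4752 -0.2991  0.161 ]
yeltop 151 [194.894  253.1126] [[188.6, 246.1], [198.0, 244.2], [201.2, 260.0], [191.8, 261.8]] [ 0.5512 -0.3145  0.161 ]
yeltop 155 [144.1097 260.1226] [[137.6, 267.6], [141.9, 250.2], [150.6, 252.4], [146.3, 269.8]] [ 0.4881 -0.3931  0.161 ]
yelall 171 [179.8363 233.1637] [[170.3, 225.3], [180.4, 221.1], [188.3, 240.1], [178.2, 244.3]] [ 0.4753 -0.2991  0.12  ]
yelall 280 [199.3107 264.    ] [[187.1, 248.0], [198.0, 244.2], [209.4, 276.4], [198.5, 280.3]] [ 0.5593 -0.3178  0.12  ]
yelall 468 [151.3868 269.6987] [[132.2, 260.8], [147.1, 248.9], [169.4, 276.7], [154.5, 288.6]] [ 0.4954 -0.3939  0.12  ]
white 22 [220.2273 217.8636] [[215.8, 215.3], [216.9, 213.9], [225.1, 220.7], [223.9, 222.1]] [ 0.4853 -0.1933  0.056 ]
white 177 [179.1017 247.774 ] [[170.2, 251.1], [173.8, 236.7], [192.2, 241.3], [188.6, 255.6]] [ 0.4712 -0.3137  0.056 ]
white 70 [193.9286 240.    ] [[189.0, 237.0], [199.0, 237.0], [199.0, 244.0], [189.0, 244.0]] [ 0.482  -0.2768  0.056 ]
to
[... 1281 characters left out ...]
44.0]]
scene green 174 [351.9885 116.6724] [[345.4, 107.4], [353.4, 105.4], [358.6, 126.6], [350.6, 128.6]]
scene grey 1889 [347.7814 156.8502] [[310.0, 171.0], [361.6, 117.1], [385.6, 140.1], [334.0, 194.0]]
scene grey 152 [389.0987 208.2368] [[379.0, 197.0], [394.0, 197.0], [394.0, 214.0], [379.0, 214.0]]
top blue 95 [193.8211 175.2421] [[190.0, 168.0], [198.0, 168.0], [198.0, 182.0], [190.0, 182.0]]
top red 109 [159.3119 184.2294] [[153.1, 191.1], [157.3, 173.2], [165.4, 175.1], [161.3, 193.0]]
top green 109 [129.8165 183.422 ] [[122.2, 189.3], [129.5, 173.1], [137.1, 176.5], [129.8, 192.7]]
top grey 1602 [166.9538 173.5918] [[122.0, 163.0], [209.0, 163.0], [209.0, 187.0], [122.0, 187.0]]
```

```bash
python3 - <<'E'
from h import *
np.set_printoptions(precision=4,suppress=True)
s=cv2.imread("pics/scene0.png");t=cv2.imread("pics/top0.png")
print("cup",onz("top",(350.1,223.8),.056))
print("handle top",tri((176.1,224.9),(361.86,218.82)),"yelall",tri((179.84,233.16),(358.19,219.77)))
for k,a,b in(("blue",(326.48,164.25),(193.82,175.24)),("red",(336.8,131.3),(159.31,184.23)),("green",(351.99,116.67),(129.82,183.42))): print(k,tri(a,b))
# saturation-weighted blue centroid
for nm,im,(x0,y0,x1,y1) in(("scene",s,(312,154,340,175)),("top",t,(184,162,204,188))):
    p=im[y0:y1,x0:x1].astype(float); w=np.clip(p[...,0]-p[...,2]-15,0,None)
    yy,xx=np.mgrid[y0:y1,x0:x1]; print(nm,(w*xx).sum()/w.sum(),(w*yy).sum()/w.sum())
g=cv2.cvtColor(t,cv2.COLOR_BGR2GRAY).astype(float)
# horizontal edges in top view of rest: per-column subpixel gradient peaks
gy=np.gradient(cv2.GaussianBlur(g,(0,0),1),axis=0)
for x in range(126,216,8): 
    c=gy[140:205,x]; i=[j+140 for j in range(1,64) if abs(c[j])>5 and abs(c[j])>=abs(c[j-1]) and abs(c[j])>abs(c[j+1])]
    print(x,[(j,round(gy[j,x])) for j in i])
E
```

```text
cup [ 0.4707 -0.3012  0.056 ]
handle top (array([ 0.4732, -0.3004,  0.1597]), np.float64(0.0038329429293096472)) yelall (array([ 0.4752, -0.3016,  0.1232]), np.float64(0.0049476526632214685))
blue (array([0.5882, 0.0923, 0.0872]), np.float64(0.0018409447913206862))
red (array([0.5569, 0.1665, 0.1284]), np.float64(0.0023515946125900774))
green (array([0.5576, 0.235 , 0.1302]), np.float64(0.00046030248570516955))
scene 326.585482330468 164.15816618911174
top 193.82318907660263 175.39284887757464
126 [(161, -17), (165, 7), (193, 10)]
134 [(148, -9), (157, -8), (164, 9), (174, -11), (197, 24)]
142 [(148, -28), (158, 8), (164, 9), (187, -17), (197, 27)]
150 [(148, -28), (158, 8), (164, 10), (187, -18), (197, 28)]
158 [(148, -27), (158, 7), (164, 10), (179, -8), (192, -7), (197, 28)]
166 [(148, -27), (158, 8), (164, 10), (169, -6), (174, -8), (185, 6), (188, -10), (197, 27)]
174 [(148, -27), (157, 7), (164, 10), (187, -18), (196, 27)]
182 [(148, -27), (158, 6), (164, 10), (187, -16), (196, 27)]
190 [(148, -28), (157, 7), (164, 10), (168, -6), (187, -16), (196, 28)]
198 [(148, -27), (157, 7), (164, 9), (186, -17), (196, 29)]
206 [(148, -28), (157, 7), (164, 9), (186, -16), (196, 29)]
214 [(148, -5)]
```

```bash
python3 - <<'E'
from h import *
np.set_printoptions(precision=4,suppress=True)
print("d1",onz("top",(350.3,192.9),0),tri((194.9,253.1),(378.77,168.76)),tri((144.1,260.1),(378.77,168.76)))
print("d2",onz("top",(377,213.5),0),tri((144.1,260.1),(414.62,195.49)),tri((194.9,253.1),(414.62,195.49)))
# target tool yaw: tool down (roll 180); R=Rz(yaw)Rx(180): tool y = -(−sin yaw, cos yaw)
o=get_obs(); Rt=rot(o['ee_rot']); print(o['ee_rot'])
yd=np.array([-np.sin(np.radians(36.3)),np.cos(np.radians(36.3)),0])
print(Rt.T@yd, Rt.T@(np.array([.474,-.301,.23])-o['position']))
E
```

```text
d1 [ 0.56   -0.3191  0.    ] (array([ 0.5741, -0.325 ,  0.2192]), np.float64(0.0026458065540794205)) (array([ 0.551 , -0.3594,  0.2401]), np.float64(0.08589042681384572))
d2 [ 0.504  -0.3887  0.    ] (array([ 0.5164, -0.3972,  0.2197]), np.float64(0.003635239056840566)) (array([ 0.5445, -0.3572,  0.2334]), np.float64(0.09345149319182941))
[-179.9068   -0.0217  160.0145]
[ 0.8318  0.5551 -0.0006] [-0.5484 -0.6953  0.0014]
```

arm_command --translation '[[-0.04,-0.05,-0.02],[-0.08,-0.1,-0.04],[-0.115,-0.145,-0.06],[-0.15,-0.19,-0.07],[-0.185,-0.235,-0.08]]' --angular '[[0,0,8],[0,0,16],[0,0,24],[0,0,32],[0,0,40]]' --claw '[-1,-1,-1,-1,-1]'

```text
t: 0.72
position: [0.2901, 0.2545, 0.3116]
ee_rot: [180.0, 0.0, 119.8]
wrist_force: [0.7, -1.1, 0.1]
grip_width: 1.001
```

```bash
cat > d.py <<'E'
import sys
from h import *
# remaining tool-frame delta to TCP target x y z roll pitch yaw
np.set_printoptions(precision=4,suppress=True)
def delta(T,rpy):
    o=get_obs(); A=rot(o['ee_rot'])
    return A.T@(np.array(T)-o['position']),np.degrees(R.from_matrix(A.T@rot(rpy)).as_rotvec())
if __name__=="__main__":
    a=list(map(float,sys.argv[1:])); o=get_obs()
    print(o['t'],o['position'],o['ee_rot'],o['joints'],o['wrist_force'],o['grip_width']); print(*delta(a[:3],a[3:]))
E
python3 d.py .474 -.301 .30 180 0 36.3
```

```text
0.725 [0.2901 0.2545 0.3116] [179.9706   0.0187 119.7892] [ 23.1689 -23.4365 112.0283  -0.0152  91.3768  -6.6207] [ 0.6602 -1.085   0.0882] 1.001358825954548
[-0.5734 -0.1164  0.0117] [ 0.0376 -0.0062 83.4892]
```

arm_command --translation '[[-0.058,-0.012,0],[-0.116,-0.024,0],[-0.174,-0.036,0],[-0.232,-0.047,0],[-0.29,-0.059,0]]' --angular '[[0,0,8.5],[0,0,17],[0,0,25.5],[0,0,34],[0,0,42.5]]' --claw '[-1,-1,-1,-1,-1]'

```text
t: 1.35
position: [0.3842, -0.0263, 0.3112]
ee_rot: [180.0, -0.0, 77.2]
wrist_force: [1.1, 1.0, -0.5]
grip_width: 1.002
```

```bash
python3 d.py .474 -.301 .30 180 0 36.3
```

```text
1.35 [ 0.3842 -0.0263  0.3112] [179.9742  -0.0157  77.2054] [-22.0716 -23.5911 112.1813   0.0196  91.3869  -9.2765] [ 1.0919  0.9521 -0.5069] 1.0018800700309491
[-0.248   0.1484  0.0111] [ 0.0191 -0.0242 40.9054]
```

arm_command --translation '[[-0.05,0.03,0],[-0.1,0.06,0],[-0.15,0.09,0],[-0.2,0.12,0.005],[-0.248,0.148,0.01]]' --angular '[[0,0,8.2],[0,0,16.4],[0,0,24.6],[0,0,32.8],[0,0,41]]' --claw '[-1,-1,-1,-1,-1]'

```text
t: 1.98
position: [0.4752, -0.3003, 0.3006]
ee_rot: [-180.0, -0.0, 36.2]
wrist_force: [0.8, 0.5, -1.2]
grip_width: 0.994
```

```bash
python3 d.py .474 -.301 .109 180 0 36.3;python3 - <<'E'
from h import *
s=capture("scene");t=capture("top")
a=cv2.resize(s[195:305,105:225],None,fx=3.3,fy=3.3,interpolation=2)
b=cv2.resize(t[155:265,320:440],None,fx=3.3,fy=3.3,interpolation=2)
cv2.imwrite("pics/c2.png",np.hstack([a,b]))
E
```

```text
1.975 [ 0.4752 -0.3003  0.3006] [-179.9601   -0.0066   36.216 ] [-44.6191   5.0131  88.145    0.0128  86.8803   9.1643] [ 0.8161  0.5214 -1.1922] 0.9942804350738107
[-0.0013 -0.      0.1916] [-0.0399 -0.0066 -0.084 ]
```

View pics/c2.png

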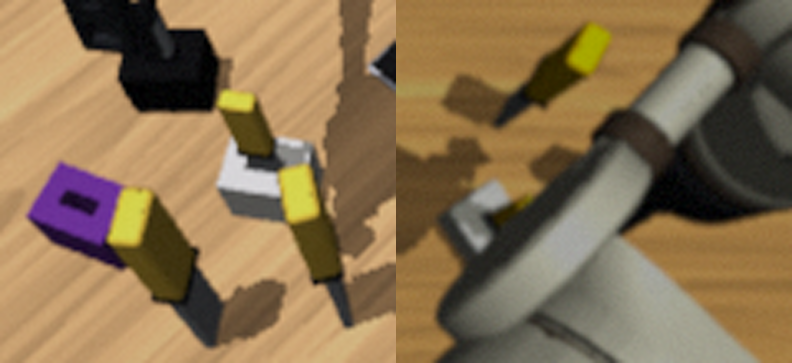

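arm_command --translation '[[-0.001,0,0.045],[-0.001,0,0.09],[-0.001,0,0.135],[-0.001,0,0.165],[-0.001,0,0.19]]' --angular '[[0,0,0],[0,0,0],[0,0,0],[0,0,0],[0,0,0]]' --claw '[-1,-1,-1,-1,-1]'

```text
t: 2.7
position: [0.4734, -0.2978, 0.1096]
ee_rot: [-179.9, 0.0, 36.6]
wrist_force: [-0.9, -0.4, 0.5]
grip_width: 0.999
```

arm_command --translation '[[0,0,0],[0,0,0],[0,0,0],[0,0,0],[0,0,0]]' --angular '[[0,0,0],[0,0,0],[0,0,0],[0,0,0],[0,0,0]]' --claw '[1,1,1,1,1]' --squeeze 60

```text
t: 3.32
position: [0.4746, -0.2993, 0.1125]
ee_rot: [179.9, -0.0, 36.5]
wrist_force: [-0.5, 2.2, 5.6]
grip_width: 0.155
```

arm_command --translation '[[0,0,0],[0,0,0],[0,0,0],[0,0,0],[0,0,0]]' --angular '[[0,0,0],[0,0,0],[0,0,0],[0,0,0],[0,0,0]]' --claw '[1,1,1,1,1]'

```text
t: 3.95
position: [0.4747, -0.2993, 0.1125]
ee_rot: [179.9, -0.0, 36.5]
wrist_force: [-0.6, 1.5, 6.4]
grip_width: 0.16
```

arm_command --translation '[[0,0,-0.02],[0,0,-0.06],[0,0,-0.11],[0,0,-0.16],[0,0,-0.19]]' --angular '[[0,0,0],[0,0,0],[0,0,0],[0,0,0],[0,0,0]]' --claw '[1,1,1,1,1]'

```text
t: 4.58
position: [0.4746, -0.2997, 0.3043]
ee_rot: [179.8, -0.0, 36.5]
wrist_force: [-0.2, 0.2, -0.9]
grip_width: 0.155
```

```bash
python3 d.py .45 -.05 .30 180 -30 0;python3 - <<'E'
from h import *
s=capture("scene")
g=get_obs();A=rot(g['ee_rot']);p=proj("scene",g['position']); print(p)
x,y=map(int,p); x0,y0=x-70,y-60
cv2.imwrite("pics/c3.png",cv2.resize(s[y0:y0+140,x0:x0+140],None,fx=4,fy=4,interpolation=2)); print(x0,y0)
E
```

```text
4.575 [ 0.4746 -0.2997  0.3043] [179.7769  -0.0239  36.5114] [-44.5959   4.6071  88.1623  -0.0108  87.0064   8.8932] [-0.1553  0.1697 -0.9189] 0.1549409878348776
[ 0.1288 -0.2153  0.0035] [-9.3519 28.8745 35.7138]
[158.98807136 188.24243014]
88 128
```

View pics/c3.png

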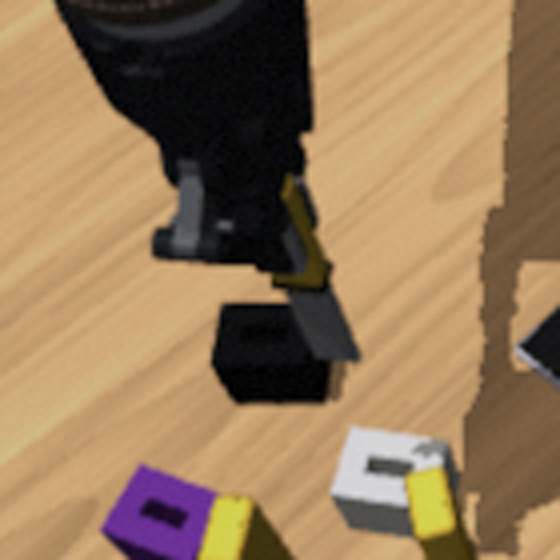

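```bash
python3 - <<'E'
from h import *
np.set_printoptions(precision=4,suppress=True)
g=get_obs();A=rot(g['ee_rot']);T=g['position']
L=.1065
for a in(-8,-4,0,4,8):
    ax=A@np.array([np.sin(np.radians(a)),0,np.cos(np.radians(a))])
    G=T-A[:,2]*.0187
    print(a,proj("scene",G+ax*(L+.0187)),proj("scene",G+ax*(L+.0187-.075)), [proj("scene",G+ax*(L+.0187)+A[:,0]*k) for k in(-.011,.011)])
E
```

```text
-8 [162.9874 215.8533] [159.2871 197.0899] [array([157.6129, 215.3226]), array([168.3717, 216.385 ])]
-4 [167.3401 216.4889] [161.2068 197.3732] [array([161.9637, 215.9578]), array([172.7265, 217.021 ])]
0 [171.6475 216.983 ] [163.1045 197.5879] [array([166.2651, 216.4513]), array([177.0398, 217.5158])]
4 [175.8979 217.3342] [164.9728 197.7332] [array([170.5056, 216.8016]), array([181.3001, 217.8679])]
8 [180.0797 217.5411] [166.8043 197.8085] [array([174.6737, 217.0073]), array([185.4957, 218.0759])]
```

arm_command --translation '[[0.027,-0.045,0],[0.054,-0.09,0],[0.08,-0.135,0],[0.107,-0.18,0],[0.13,-0.215,0]]' --angular '[[-1.85,5.7,7.05],[-3.7,11.4,14.1],[-5.6,17.2,21.3],[-7.45,23,28.5],[-9.35,28.9,35.7]]' --claw '[1,1,1,1,1]'

```text
t: 5.25
position: [0.4502, -0.0477, 0.3005]
ee_rot: [-179.7, -30.0, -0.4]
wrist_force: [0.5, 0.3, 0.5]
grip_width: 0.153
```

```bash
python3 d.py .514 .0923 .2155 180 -30 0
```

```text
5.25 [ 0.4502 -0.0477  0.3005] [-179.6628  -30.0431   -0.419 ] [-32.6973 -39.2557 127.5035  17.2312  66.8295  54.328 ] [0.5013 0.2762 0.4843] 0.15332889861761959
[ 0.0118 -0.1398  0.1058] [-0.1275 -0.0442 -0.3627]
```

arm_command --translation '[[0.003,-0.04,0.015],[0.006,-0.08,0.04],[0.009,-0.12,0.07],[0.012,-0.14,0.1],[0.012,-0.14,0.106]]' --angular '[[0,0,-0.4],[0,0,-0.4],[0,0,-0.4],[0,0,-0.4],[0,0,-0.4]]' --claw '[1,1,1,1,1]'

```text
t: 5.88
position: [0.5123, 0.093, 0.2122]
ee_rot: [180.0, -29.5, 0.6]
wrist_force: [-0.3, 0.3, -0.5]
grip_width: 0.152
```

```bash
python3 d.py .514 .0923 .2155 180 -30 0;python3 - <<'E'
from h import *
s=capture("scene");t=capture("top")
g=get_obs();A=rot(g['ee_rot']);T=g['position']
for n in("scene","top"): print(n,[proj(n,T+A[:,2]*.108+A[:,0]*k).round(1) for k in(-.011,0,.011)])
a=cv2.resize(s[120:190,290:360],None,fx=5.6,fy=5.6,interpolation=2)
b=cv2.resize(t[145:215,155:225],None,fx=5.6,fy=5.6,interpolation=2)
cv2.imwrite("pics/c4.png",np.hstack([a,b]));cv2.imwrite("pics/s4.png",s);cv2.imwrite("pics/t4.png",t)
E
```

```text
5.875 [0.5123 0.093  0.2122] [179.9846 -29.5352   0.5565] [ -4.5298 -20.539  125.6343   3.4904  45.5184  83.1246] [-0.2669  0.3011 -0.5406] 0.15245820155194328
[ 0.0031  0.0007 -0.002 ] [-0.2609  0.4647  0.4832]
scene [array([318. , 151.3]), array([321.3, 152. ]), array([324.7, 152.7])]
top [array([191.5, 185. ]), array([191.3, 180.6]), array([191. , 176.2])]
```

View pics/c4.png

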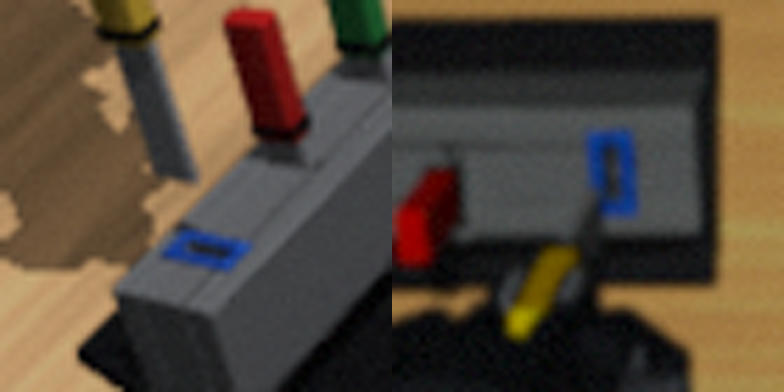

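arm_command --translation '[[0.003,0.001,0.006],[0.0035,0.001,0.014],[0.0035,0.001,0.022],[0.0035,0.001,0.03],[0.0035,0.001,0.03]]' --angular '[[0,0.4,0.3],[0,0.5,0.5],[0,0.5,0.5],[0,0.5,0.5],[0,0.5,0.5]]' --claw '[1,1,1,1,1]'

```text
t: 6.6
position: [0.5315, 0.0904, 0.1904]
ee_rot: [-179.7, -30.3, -0.2]
wrist_force: [-0.4, -0.2, -1.5]
grip_width: 0.158
```

```bash
python3 d.py .514 .0923 .2155 180 -30 0;python3 - <<'E'
from h import *
s=np.mean([capture("scene") for i in range(4)],0).astype(np.uint8);t=np.mean([capture("top") for i in range(4)],0).astype(np.uint8)
g=get_obs();A=rot(g['ee_rot']);T=g['position']
for n in("scene","top"): print(n,[proj(n,T+A[:,2]*.108+A[:,0]*k).round(1) for k in(-.011,0,.011)])
a=cv2.resize(s[135:185,305:355],None,fx=7.8,fy=7.8,interpolation=2)
b=cv2.resize(t[155:205,165:215],None,fx=7.8,fy=7.8,interpolation=2)
cv2.imwrite("pics/c5.png",np.hstack([a,b]));cv2.imwrite("pics/s5.png",s);cv2.imwrite("pics/t5.png",t)
E
```

```text
6.6 [0.5315 0.0904 0.1904] [-179.732   -30.2635   -0.2087] [ -4.654  -15.9426 125.0127   3.8352  40.823   83.2537] [-0.4242 -0.2371 -1.4829] 0.15751000911517196
[-0.0025 -0.002  -0.0305] [-0.1633 -0.2639 -0.1799]
scene [array([322.7, 160.9]), array([326. , 161.7]), array([329.3, 162.4])]
top [array([193.6, 178.9]), array([193.4, 174.6]), array([193.1, 170.3])]
```

View pics/c5.png

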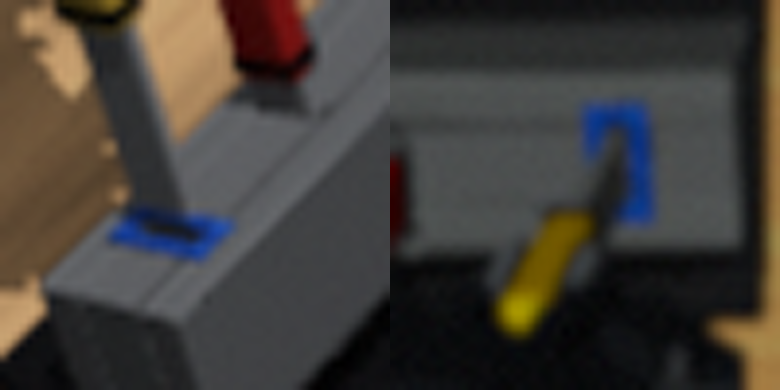

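```bash
python3 - <<'E'
from h import *
np.set_printoptions(precision=4,suppress=True)
P=[];E=[]
for i in range(10):
    capture("top"); o=get_obs(); P.append(o['position']); E.append(o['ee_rot'])
P=np.array(P);E=np.array(E);E[:,0]%=360
print(P.mean(0),P.std(0),E.mean(0),E.std(0))
T=P.mean(0);A=rot(E.mean(0))
for L in(.108,.115):
  for n in("scene","top"): print(L,n,proj(n,T+A[:,2]*L))
tip=T+A[:,2]*.108
S=rot([0,-30,0]); print("tip in slot",S.T@(tip-[.5882,.0923,.0872]))
# blade column profile near tip, top view
t=cv2.imread("pics/t5.png").astype(int)
for r in range(171,179): print(r,t[r,188:201].tolist() if 0 else [(int(p[0]-p[2]),int(p.sum()//3)) for p in t[r,188:201]])
E
```

```text
[0.5318 0.0905 0.1916] [0.     0.     0.0001] [180.2565 -30.3783  -0.1954] [0.0008 0.0079 0.0019]
0.108 scene [325.9278 161.7258]
0.108 top [193.4165 174.6659]
0.115 scene [326.6463 163.8732]
0.115 top [193.8568 173.8178]
tip in slot [ 0.0041 -0.0015  0.0106]
171 [(5, 70), (38, 72), (99, 71), (118, 66), (81, 61), (42, 54), (41, 52), (77, 57), (117, 62), (99, 66), (40, 67), (5, 71), (2, 74)]
172 [(4, 74), (34, 78), (92, 69), (103, 67), (55, 64), (14, 57), (14, 53), (59, 54), (111, 61), (101, 64), (44, 66), (6, 75), (1, 78)]
173 [(4, 78), (33, 77), (82, 71), (83, 68), (36, 68), (5, 58), (8, 53), (54, 56), (113, 60), (103, 63), (46, 64), (7, 74), (1, 76)]
174 [(5, 77), (27, 77), (64, 71), (58, 67), (21, 62), (1, 53), (6, 47), (50, 57), (106, 64), (103, 63), (49, 66), (9, 72), (0, 77)]
175 [(4, 79), (19, 76), (39, 72), (29, 66), (9, 57), (-2, 45), (6, 43), (45, 59), (102, 66), (107, 64), (54, 69), (12, 76), (2, 80)]
176 [(3, 76), (9, 75), (16, 72), (9, 62), (3, 49), (-1, 36), (5, 41), (44, 56), (98, 66), (108, 67), (60, 74), (14, 76), (1, 79)]
177 [(3, 78), (3, 74), (5, 67), (2, 58), (1, 44), (0, 30), (4, 37), (42, 49), (99, 60), (105, 67), (60, 72), (15, 78), (1, 80)]
178 [(2, 75), (3, 71), (0, 65), (1, 51), (1, 36), (-1, 31), (5, 36), (36, 49), (90, 60), (105, 63), (62, 71), (15, 78), (2, 78)]
```

```bash
python3 - <<'E'
from h import *
np.set_printoptions(precision=4,suppress=True)
T=np.array([.5318,.0905,.1916]);A=rot([180.26,-30.38,-.2])
c=T+A[:,2]*(.108-.155)
for n,f in(("top","pics/t5.png"),("scene","pics/s5.png")):
    p=proj(n,c); im=cv2.imread(f); x,y=map(int,p)
    print(n,p,[proj(n,c+A[:,0]*a+A[:,1]*b).round(1) for a,b in((-.012,-.007),(-.012,.007),(.012,.007),(.012,-.007))])
    for a,ce,b in blobs(im,(20,120,110),(36,255,255),(x-18,y-18,x+18,y+25)): print(a,ce,b.tolist())
t=cv2.imread("pics/t5.png")[:,:,1].astype(int)
print(t[182:202:1,176:194])
E
```

```text
top [181.7414 197.1322] [array([178.7, 202.5]), array([185.5, 202.5]), array([184.8, 191.7]), array([178. , 191.7])]
39 [183.0513 190.7949] [[178.4, 194.9], [186.1, 183.4], [189.1, 185.4], [181.4, 196.9]]
scene [308.2507 108.8837] [array([306.4, 107. ]), array([302.6, 110.2]), array([310.2, 110.9]), array([314. , 107.6])]
102 [315.4118 120.3529] [[309.1, 108.3], [313.0, 107.0], [321.3, 131.9], [317.4, 133.2]]
[[ 79  81  81  79  80  80  81  75  63  54  59  63  61  56  41  27  28  34]
 [ 81  80  80  80  80  81  80  79  71  68  77  81  77  72  52  30  27  42]
 [ 81  80  79  80  80  77  78  78  79  82  86  87  83  73  53  31  34  53]
 [ 78  77  76  76  74  68  67  78  82  86  89  86  79  65  47  31  39  57]
 [ 63  64  68  69  67  57  60  76  85  88  86  80  67  55  49  41  37  50]
 [ 42  42  54  64  61  49  58  78  88  88  86  75  59  57  58  43  30  28]
 [ 18  30  50  62  56  51  68  84  87  87  83  66  56  61  59  42  23  15]
 [ 18  35  56  59  49  58  78  86  88  86  76  58  57  62  51  31  17  12]
 [ 24  44  58  55  51  66  83  88  88  82  67  52  54  54  39  24  12  11]
 [ 21  40  52  53  62  80  90  90  90  78  58  41  43  38  26  15  12  10]
 [ 17  25  43  65  89 103 107 106  92  72  45  25  21  20  11   9   8   4]
 [ 11  19  43  85 119 133 131 117  92  59  31  15  10  11  12   8   9   6]
 [  8  13  45  96 138 148 142 116  75  40  19  10  10   8   9  11   6   9]
 [  4  12  40  90 132 146 132  94  49  20   8  13  11   9   7   8  11  11]
 [ 10  11  29  66 104 119 104  61  26   9  11  11   8   4   9   8  11  14]
 [ 12   8  14  36  62  73  65  32  13   8  12   2   9   4   6   9  18  17]
 [ 12  11   9  15  25  33  26  15   8   9  11   6   5   6   9  12  14  18]
 [ 10   9  11  10  12  11  11   6   9  10   6   5   7   8   9  11  14  18]
 [ 10  10  10   9   8  13  10   9  10  13   8   7  10  11   8   9  13  15]
 [ 10  12   9   8  10   8  10  11  11   8   9   8  10   8  12  13   6  14]]
```

arm_command --translation '[[-0.0025,-0.0009,0],[-0.0025,-0.0009,0.002],[-0.0025,-0.0009,0.004],[-0.0025,-0.0009,0.006],[-0.0025,-0.0009,0.006]]' --angular '[[-0.2,-0.3,-0.1],[-0.2,-0.3,-0.1],[-0.2,-0.3,-0.1],[-0.2,-0.3,-0.1],[-0.2,-0.3,-0.1]]' --claw '[1,1,1,1,1]'

```text
t: 8.12
position: [0.5326, 0.0914, 0.1848]
ee_rot: [-180.0, -30.0, -0.1]
wrist_force: [0.8, 0.1, -1.0]
grip_width: 0.157
```

```bash
cat > v.py <<'E'
from h import *
import sys
k=sys.argv[1]
np.set_printoptions(precision=4,suppress=True)
s=np.mean([capture("scene") for i in range(4)],0).astype(np.uint8);t=np.mean([capture("top") for i in range(2)],0).astype(np.uint8)
o=get_obs();A=rot(o['ee_rot']);T=o['position']; tip=T+A[:,2]*.108
S=rot([0,-30,0]); print(o['t'],T,o['ee_rot'],"tip in slot",S.T@(tip-[.5882,.0923,.0872]),"F tool",A.T@o['wrist_force'],o['grip_width'])
a=cv2.resize(s[140:180,305:345],None,fx=9.75,fy=9.75,interpolation=2)
b=cv2.resize(t[155:195,172:212],None,fx=9.75,fy=9.75,interpolation=2)
cv2.imwrite(f"pics/c{k}.png",np.hstack([a,b]))
E
python3 v.py 6
```

```text
8.425 [0.5328 0.0914 0.1852] [179.9992 -30.0841  -0.0793] tip in slot [ 0.0011 -0.001   0.0046] F tool [-0.1483 -0.2786  1.349 ] 0.15266602759080236
```

View pics/c6.png

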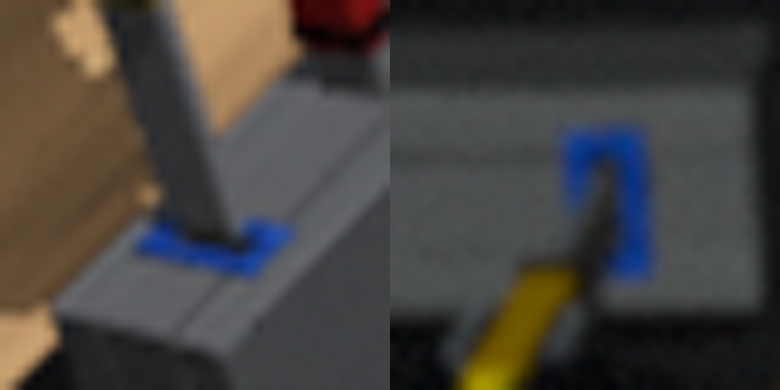

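arm_command --translation '[[0,-0.0003,0.002],[0,-0.0003,0.004],[0,-0.0003,0.006],[0,-0.0003,0.008],[0,-0.0003,0.008]]' --angular '[[0,0,0],[0,0,0],[0,0,0],[0,0,0],[0,0,0]]' --claw '[1,1,1,1,1]'

```text
t: 9.05
position: [0.5366, 0.0917, 0.1779]
ee_rot: [-180.0, -30.0, -0.1]
wrist_force: [0.3, 0.4, -0.1]
grip_width: 0.155
```

```bash
python3 v.py 7
```

```text
9.35 [0.5367 0.0917 0.1782] [179.9977 -30.0779  -0.0791] tip in slot [ 0.0011 -0.0007 -0.0034] F tool [-0.552   0.4741  0.7421] 0.15578574255161567
```

arm_command --translation '[[0,0,0.002],[0,0,0.004],[0,0,0.006],[0,0,0.008],[0,0,0.008]]' --angular '[[0,0,0],[0,0,0],[0,0,0],[0,0,0],[0,0,0]]' --claw '[1,1,1,1,1]'

```text
t: 9.98
position: [0.5406, 0.0917, 0.1709]
ee_rot: [-180.0, -30.0, -0.1]
wrist_force: [0.3, -0.2, -0.4]
grip_width: 0.155
```

```bash
python3 v.py 8
```

```text
10.275 [0.5408 0.0917 0.1713] [179.9939 -30.0816  -0.076 ] tip in slot [ 0.0011 -0.0007 -0.0114] F tool [-0.6356 -0.4596  1.0101] 0.15646908546990498
```

View pics/c8.png

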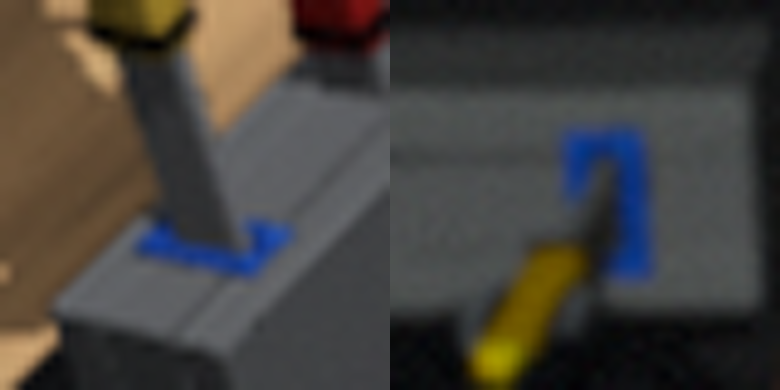

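arm_command --translation '[[0,0,0.004],[0,0,0.008],[0,0,0.012],[0,0,0.016],[0,0,0.018]]' --angular '[[0,0,0],[0,0,0],[0,0,0],[0,0,0],[0,0,0]]' --claw '[1,1,1,1,1]'

```text
t: 10.9
position: [0.5502, 0.0914, 0.1561]
ee_rot: [179.9, -30.1, -0.0]
wrist_force: [-5.0, -0.6, 4.8]
grip_width: 0.157
```

```bash
python3 v.py 9
```

```text
11.2 [0.55   0.0915 0.1558] [179.9701 -30.1113  -0.0684] tip in slot [ 0.0015 -0.001  -0.0295] F tool [-0.508   2.3905 -0.082 ] 0.15570329342308764
```

arm_command --translation '[[0,0,0.004],[0,0,0.008],[0,0,0.012],[0,0,0.016],[0,0,0.02]]' --angular '[[0,0,0],[0,0,0],[0,0,0],[0,0,0],[0,0,0]]' --claw '[1,1,1,1,1]'

```text
t: 11.82
position: [0.5599, 0.0916, 0.1381]
ee_rot: [180.0, -30.1, -0.1]
wrist_force: [-3.1, -2.0, 5.0]
grip_width: 0.154
```

```bash
python3 v.py 10
```

```text
12.125 [0.5597 0.0915 0.1377] [-179.9958  -30.0553   -0.1011] tip in slot [ 0.0006 -0.0008 -0.05  ] F tool [1.2868 2.4262 5.6875] 0.1577336986886935
```

arm_command --translation '[[0,0,0.002],[0,0,0.003],[0,0,0.004],[0,0,0.005],[0,0,0.006]]' --angular '[[0,0,0],[0,0,0],[0,0,0],[0,0,0],[0,0,0]]' --claw '[1,1,1,1,1]'

```text
t: 12.75
position: [0.5627, 0.0916, 0.133]
ee_rot: [180.0, -30.1, -0.1]
wrist_force: [-3.3, -3.2, 3.4]
grip_width: 0.155
```

```bash
python3 v.py 11
```

```text
13.05 [0.5627 0.0916 0.1329] [-179.9989  -30.059    -0.0881] tip in slot [ 0.0009 -0.0008 -0.0557] F tool [0.8951 2.2508 0.347 ] 0.15576021595519365
```

arm_command --translation '[[0,0,0.001],[0,0,0.002],[0,0,0.003],[0,0,0.004],[0,0,0.004]]' --angular '[[0,0,0],[0,0,0],[0,0,0],[0,0,0],[0,0,0]]' --claw '[1,1,1,1,1]'

```text
t: 13.68
position: [0.5646, 0.0917, 0.1298]
ee_rot: [180.0, -30.0, -0.1]
wrist_force: [-6.2, -3.8, 6.8]
grip_width: 0.158
```

```bash
python3 v.py 12
```

```text
13.975 [0.5646 0.0917 0.1298] [179.9943 -30.0373  -0.0658] tip in slot [ 0.0009 -0.0007 -0.0593] F tool [-1.21    3.0082 -8.3489] 0.15668329217496993
```

arm_command --translation '[[0,0,0.0005],[0,0,0.001],[0,0,0.0015],[0,0,0.002],[0,0,0.002]]' --angular '[[0,0,0],[0,0,0],[0,0,0],[0,0,0],[0,0,0]]' --claw '[1,1,1,1,1]'

```text
t: 14.6
position: [0.5652, 0.0917, 0.1283]
ee_rot: [180.0, -30.0, -0.0]
wrist_force: [-13.4, -4.4, 12.9]
grip_width: 0.157
```

```bash
python3 v.py 13
```

```text
14.9 [0.5652 0.0917 0.1283] [179.9827 -29.9774  -0.0391] tip in slot [ 0.0006 -0.0006 -0.0609] F tool [ -4.4434   4.1097 -18.3115] 0.15649267749133708
```

View pics/c13.png

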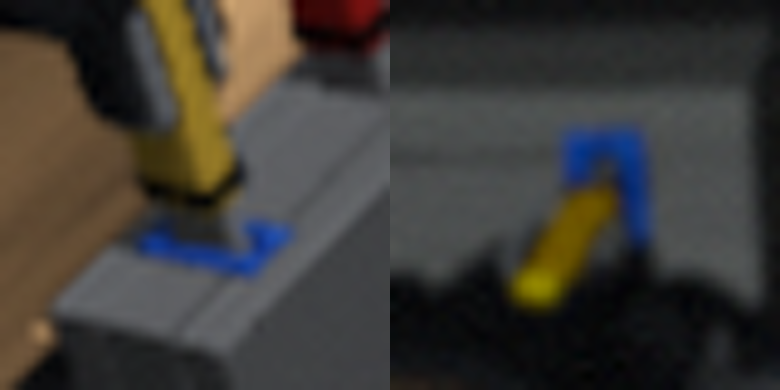

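arm_command --translation '[[0,0,0.0005],[0,0,0.001],[0,0,0.0015],[0,0,0.0015],[0,0,0.0015]]' --angular '[[0,0,0],[0,0,0],[0,0,0],[0,0,0],[0,0,0]]' --claw '[1,1,1,1,1]'

```text
t: 15.52
position: [0.5664, 0.0921, 0.1286]
ee_rot: [180.0, -30.0, -0.0]
wrist_force: [-23.0, -3.4, 25.7]
grip_width: 0.154
```

```bash
python3 v.py 14
```

```text
15.825 [0.5664 0.0921 0.1285] [179.9898 -30.045   -0.0091] tip in slot [ 0.0018 -0.0003 -0.0613] F tool [ -7.853    3.0573 -33.9051] 0.1549623822792313
```

arm_command --translation '[[0,0,-0.001],[0,0,-0.002],[0,0,-0.0025],[0,0,-0.0025],[0,0,-0.0025]]' --angular '[[0,0,0],[0,0,0],[0,0,0],[0,0,0],[0,0,0]]' --claw '[1,1,1,1,1]'

```text
t: 16.45
position: [0.5651, 0.0918, 0.1284]
ee_rot: [-180.0, -30.0, -0.1]
wrist_force: [0.2, -0.3, -0.9]
grip_width: 0.154
```

arm_command --translation '[[0,0,0],[0,0,0],[0,0,0],[0,0,0],[0,0,0]]' --angular '[[0,0,0],[0,0,0],[0,0,0],[0,0,0],[0,0,0]]' --claw '[0.2,0.1,0.1,0.1,0.1]'

```text
t: 17.08
position: [0.5653, 0.0916, 0.1288]
ee_rot: [180.0, -30.1, -0.1]
wrist_force: [-0.3, -0.3, 0.5]
grip_width: 0.447
```

arm_command --translation '[[0,0,-0.01],[0,0,-0.03],[0,0,-0.06],[0,0,-0.09],[0,0,-0.12]]' --angular '[[0,0,0],[0,0,0],[0,0,0],[0,0,0],[0,0,0]]' --claw '[0.1,0.1,0.1,0.1,0.1]'

```text
t: 17.7
position: [0.5044, 0.0918, 0.2341]
ee_rot: [180.0, -30.1, -0.1]
wrist_force: [-0.3, 1.0, 0.8]
grip_width: 0.453
```

arm_command --translation '[[0,0,-0.02],[0,0,-0.05],[0,0,-0.08],[0,0,-0.08],[0,0,-0.08]]' --angular '[[0,0,0],[0,0,0],[0,0,0],[0,0,0],[0,0,0]]' --claw '[0.1,0.1,0.1,0.1,0.1]'

```text
t: 18.32
position: [0.4648, 0.0918, 0.301]
ee_rot: [-180.0, -30.0, -0.1]
wrist_force: [-0.3, -0.1, -0.5]
grip_width: 0.448
```

```bash
python3 - <<'E'
from h import *
o=get_obs(); print(o['t'],o['position'],o['wrist_force'],o['grip_width'])
s=capture("scene");t=capture("top")
a=cv2.resize(s[90:200,290:400],None,fx=3.6,fy=3.6,interpolation=2)
b=cv2.resize(t[120:230,110:220],None,fx=3.6,fy=3.6,interpolation=2)
cv2.imwrite("pics/end.png",np.hstack([a,b]))
s0=cv2.imread("pics/scene0.png")
for k,lo,hi in(("red",(0,150,50),(8,255,255)),("green",(45,120,30),(80,255,255))):
    for im in(s0,s): print(k,[x[1] for x in blobs(im,lo,hi,(320,95,365,150))])
for im in(s0,s): print("cap",[x[1] for x in blobs(im,(0,150,80),(8,255,255),(280,250,315,290),4)], "phone diff")
print(np.abs(s0[170:235,210:275].astype(int)-s[170:235,210:275]).mean())
# yellow handle in scene: expected axis line
S=rot([0,-30,0]);m=np.array([.5882,.0923,.0872])
print("expected handle bottom/top px",proj("scene",m+S[:,2]*.015),proj("scene",m+S[:,2]*.095))
print([(x[0],x[1],x[2].tolist()) for x in blobs(s,(20,150,40),(36,255,255),(290,90,345,180))])
E
```

```text
18.325 [0.46482418 0.09177724 0.30101934] [-0.31539738 -0.09825363 -0.51421916] 0.4483626385174383
red [array([336.80113636, 131.30681818])]
red [array([336.67934783, 131.44021739])]
green [array([351.98850575, 116.67241379])]
green [array([351.98275862, 116.75862069])]
cap [array([298.02941176, 266.94117647])] phone diff
cap [array([298.08955224, 266.97014925])] phone diff
3.2710059171597634
expected handle bottom/top px [324.60670332 159.72861351] [316.09196686 133.70053552]
[(np.int32(252), array([320.11507937, 145.85714286]), [[311.3, 133.9], [320.0, 131.0], [329.0, 158.0], [320.3, 160.9]])]
```

View pics/end.png

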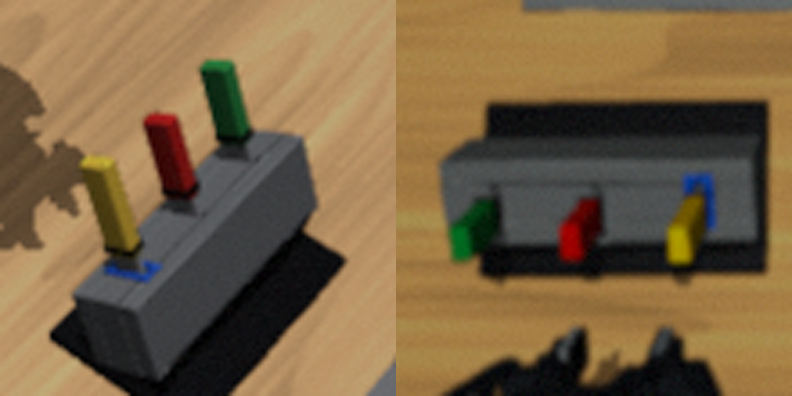

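The blade stands in the blue-framed slot, parallel to its neighbours and at the expected depth. The gripper is clear of it.

```bash
python3 -c "
from workcell import *
print(job_done())"
```

```text
the job is handed in; nothing more can be done
None
```

The blade is in the blue-framed slot and the job is handed in, at about 18 s of the 53 s allowed; no verdict is reported. I lifted it from the white cup, tilted it 30° over the slot, pushed it past the clip to the bottom, let go and backed off along the slot's axis.

**Depth:** On the last push the tool advanced only 0.4 mm while the force rose to about 34 N, which I took as the tip standing on the bottom. The final picture agrees: the handle runs from about 15 to 95 mm out of the slot along its axis, as a fully seated blade should.

**Other things:** Between the first and last scene pictures the red and green tools and the bottle cap moved by 0.2 px or less. The phone area showed only a small brightness change, and I did not measure the phone's position. The gripper is clear and the wrist force is near zero.

**Disagreement:** The two cameras disagreed by about 2 mm on the slot's position. I settled on a compromise, and the blade entered the mouth without noticeable contact force.

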